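# Stone the sealing face of a clamped flange

## Robot

A 7-joint arm with a two-finger parallel gripper is mounted at the origin on a cart in front of the work surface, level with it; the furniture and walls round the work are solid. World frame = base frame: x ahead of the robot, y to its left, z up, the work surface at z = 0. Lengths are in m, angles in rad, forces in N, time in s.
With the tool pointing down it reaches from about 0.35 to 0.9 m from the base axis. Payload 8.1 kg.
Tool frame: the origin (TCP) lies at the very end of the fingers, on their centre line; the grasp point (between the pads) lies 19 mm behind it (pinch_z is the distance from the TCP to the grasp point, in m); z points along the fingers, y is the line along which they close (so a half turn about z gives the same grasp; the last joint's range is limited). The gripper opens to 85 mm and grips with 20 to 120 N. Pads are 22 mm wide; open, the fingers measure 114 mm over their backs; the gripper's body (76 mm by 85 mm) begins 54 mm behind the grasp point. The pads swing forward as they close: fully open they stand 13 mm farther back than shut.
Start: joints at [-1.26, 0.434, 0.025, 1.573, -0.012, 1.134, -0.075], TCP at [0.251, 0.572, 0.231] pointing down, gripper open.
Joint ranges: [-2.62, 2.62], [-0.44, 2.09], [-1.27, 1.32], [0.08, 2.57], [-1.32, 4.46], [0.12, 2], [-2.74, 2.74]. Speed limits (rad/s): [2.22, 2.22, 3.01, 3.01, 3.14, 3.14, 3.14].

## Interface

Orientations are given as a rotation vector (axis times angle).
In Python, from cell import observe, read_camera, close_job, masks_of, pinpoint, pinch_z gives the robot as it stands.
- The arm moves only by the tool carry_out, never from a script. Its arguments are lists of equal length, an entry for each row: "grip": the opening, from 0 (shut) to 1 (fully open); "travel": the shift along the tool's x, y, z in units of 200 mm (1.0 is 200 mm), a list of three; "turn": the turn about the tool's z in units of pi/4 rad (1.0 is pi/4 rad). In form: {"grip": [grip, ...], "travel": [[x, y, z], ...], "turn": [turn, ...]}. A call has 1 to 12 rows; each row shifts and turns the commanded pose from where the row before left it, along the tool's axes as they then stand; what a row does not reach is not made up. A row lasts 1/10 s, in which the tool goes at most 50 mm and 8.59 degrees, less where a joint would pass 70% of its speed; a pose out of reach is approached as far as the arm can. A call with a number of a shift or a turn outside -1 to 1 is refused whole. A call with a gripper value outside its range is refused whole. The fingers move at their own pace and stop on an object; "newtons" is the grip in N (left out, the last holds). Time passes only in rows, so rows that do not move let the fingers close. It gives the time, the measured TCP pose, the force, the opening and the grip force at its end, in the units of the state.
- observe(): the state, without advancing time (a new reading comes with each control period).
- read_camera(name): name is "side" or "top" or "wrist"; returns a dict with "img" (420x560x3 uint8, red, green, blue), "intrinsics" (3x3 intrinsics, pixels), "origin" and "attitude" of the camera in the world. Camera axes: x right, y up, looking along -z (the intrinsics and any distortion apply to the point x, -y, -z); pixel columns grow to the right and rows downward; lengths in m; the calibration is good to about 2 mm. A picture is of the moment at which its call begins. There is no depth.
- close_job(): hands the job in; it is judged then, once.
Trained networks look in the newest picture that a camera, given by its name, has taken for a name from the list of things; names that differ only in an ending like _2 or _b are one class to them, and where a whole thing is asked for, a point or a joint stands for the part that bears it (a point fixed in the world has none). Each returns a list of dicts, best first, with "p" (0 to 1); they miss things now and then, are a little off and sometimes report something else, mostly with a low value. They report only what shows in the picture. A call takes as long as a camera call.
- masks_of(label, camera): "mask" (420x560 bool, what is visible of it) and "bbox" ([left, top, width, height] in pixels, round what is visible of it).
- pinpoint(label, camera): "location" ([column, row] in pixels: a listed point, or the origin of a listed thing).
The state is a dict: "clock": time; "joints": joint angles; "joint_vel": joint speeds; "joint_efforts": joint torques, N m; "tcp_pos": TCP position; "orientation": TCP orientation; "contact_force": force on the tool from outside, world axes, zero at the start; "torque": the same for the moment, N m; "finger_gap": finger opening in m; "grip_force": force on a finger pad.
Only numpy, scipy, OpenCV 4.12 (cv2) and the standard library are available. Lean on these libraries where they do the work, as an engineer would, in place of code of your own. Each camera call takes 0.05 s, during which the arm holds its last target. There are 200 camera calls.

## Task

Clamp the loose flange in its V-block by turning the black torque-limiting knob clockwise until it slips. Then take the lapping stone by its wooden grip and, with its long side across the stroke, flat and pressed with a light, steady force of about 10 N, draw it over the middle of the flange's top face from the rim nearest the robot to the far rim and back in one unbroken stroke each way. Set the stone back in its rest, leave the flange clamped and do not disturb the bottle, the caliper or the spanner.

Things in the scene. Friction and masses are not known exactly. Their poses are not given: they have to be found in the camera images.
- fixture: steel stoning fixture bolted to the bench, base plate 166 x 285 x 10 mm. Origin: on the bench under the centre of the flange when it is seated; x points away from the robot (the stroke's direction), y points from the V-block (y = -122 to -30 mm, top at z = 20) to the clamp (y = 67 to 151 mm: low jaw, top at z = 20; grey housing, top at z = 29), z up. The round knob stands on the housing
- seat (a point): point level with the three support pads on the base plate (12 mm above the bench) where the flange's centre comes to lie when it is fully home in the V-block
- flange: loose light grey ring flange, diameter 128 mm, 14 mm thick, 32 mm bore, lying on three pads 2 mm high between V-block and jaw, up to 3 mm short of home. Origin: centre of its underside; its flat top face, the one to be stoned, lies 14 mm above
- clamp_jaw: low dark steel clamp jaw, 32 mm wide; origin: middle of its front edge, 5 mm above the base plate. It slides along the fixture's -y towards the flange, 2 mm per radian of the screw, and starts 3 to 6 mm of travel short of where it holds the flange tight
- clamp_screw (a joint): turn of the clamp's screw, rad: grows as the knob turns clockwise seen from above, and stops when the jaw has pressed the flange home (at 2.1 to 3); starts between 0 and 0.6. Turning it takes about 0.17 N m; it holds where it is left
- torque_knob (a joint): slip of the knob on its screw, rad: 0 at the start; grows when the knob is turned clockwise against the stopped screw, which takes 0.27 N m
- knob_centre (a point): centre of the black fluted round knob of the clamp, diameter 50 mm, 28 mm high, axis upright, 21 mm above the top of the clamp's housing; grip it here from above
- stone: lapping stone in a holder, 0.3 kg: aluminium channel bar 32 x 134 x 10 mm (x, y, z) with a wooden grip on top. Origin: centre of the bar's underside; its two ends are alike. The grey stone, 27 x 106 mm, sticks out 9 to 14 mm below the bar, less the more it is worn: not known, feel for it. It sits on a cushion that gives 1 mm for 8 N
- stone_grip (a point): the point to grip, 35 mm above the bar's underside, in the wooden grip: 26 mm wide (along the stone's x), 72 mm long (y), top 17 mm above this point
- stone_rest: grey plastic rest for the stone, 70 x 170 mm, fixed to the bench. Origin: its centre, on the bench; y along its length. The two ends of the bar lie on ledges 26 mm high at y = -67 and 67, between lips 8 mm higher that leave about 5 mm of play to each side; the stone hangs free between them
- oil_bottle: white squeeze bottle with a red nozzle, 50 mm wide, 150 mm high, standing; leave alone. Origin: centre of its underside
- caliper: vernier caliper lying on the bench, 69 x 200 mm, 10 mm high; leave alone
- spanner: spanner lying on the bench, 24 x 152 mm, 7 mm high; leave alone

How it is judged:
On the way, in this order (a step that is already met when the one before it is completed fails the run):
1. the knob has slipped on its screw (at least 0.1 rad) and the jaw presses the flange home into the V-block (value of joint torque_knob above 0.1 rad and contact force between clamp_jaw and flange above 8 N and horizontal distance between flange and seat below 0.003 m), for 0.2 s.
2. the stone lies flat on the flange near the rim nearest the robot, pressed with 5 to 16 N (contact force between stone and flange between 5 and 16 N and angle between the z axis of stone and the z axis of fixture, either way round below 0.1 rad and angle between the y axis of stone and the y axis of fixture, either way round below 0.3 rad and y of stone in the frame of fixture between -0.025 and 0.025 m and x of stone in the frame of fixture below -0.03 m), for 0.1 s.
3. still pressed so, it passes the front half of the face (contact force between stone and flange between 5 and 16 N and angle between the z axis of stone and the z axis of fixture, either way round below 0.1 rad and angle between the y axis of stone and the y axis of fixture, either way round below 0.3 rad and y of stone in the frame of fixture between -0.025 and 0.025 m and x of stone in the frame of fixture between -0.028 and -0.004 m), for 0.1 s.
4. still pressed so, it passes the back half of the face (contact force between stone and flange between 5 and 16 N and angle between the z axis of stone and the z axis of fixture, either way round below 0.1 rad and angle between the y axis of stone and the y axis of fixture, either way round below 0.3 rad and y of stone in the frame of fixture between -0.025 and 0.025 m and x of stone in the frame of fixture between 0.004 and 0.028 m), for 0.1 s.
5. still pressed so, it reaches the far rim (contact force between stone and flange between 5 and 16 N and angle between the z axis of stone and the z axis of fixture, either way round below 0.1 rad and angle between the y axis of stone and the y axis of fixture, either way round below 0.3 rad and y of stone in the frame of fixture between -0.025 and 0.025 m and x of stone in the frame of fixture above 0.03 m), for 0.1 s.
6. still pressed so, it comes back over the back half (all of step 4), for 0.1 s.
7. still pressed so, it comes back over the front half (all of step 3), for 0.1 s.
8. still pressed so, it ends near the rim nearest the robot (all of step 2), for 0.1 s.
At the end, for the whole second after the job is handed in: The stone is released and lies level and still in its rest (holder's underside within 10 mm of the rest's centre, on its ledges within 4 mm); the flange's centre is within 3 mm of the seat, the jaw presses it with more than 8 N and the knob has slipped at least 0.1 rad (all of step 1 and x of stone in the frame of stone_rest between -0.01 and 0.01 m and y of stone in the frame of stone_rest between -0.01 and 0.01 m and z of stone in the frame of stone_rest between 0.022 and 0.03 m and angle between stone's own z axis and vertical below 0.1 rad and linear speed of stone below 0.02 m/s); the robot touches nothing.
It fails at once if the stone is pressed on the flange with more than 30 N (contact force between stone and flange above 30 N).
It fails at once if the oil bottle, the caliper or the spanner is moved by more than 30 mm (distance of any of oil_bottle, caliper, spanner from where it was at the start of the episode above 0.03 m).
It also fails if it takes over 72 s, if anything falls off the work surface, if the arm or the gripper's body presses on something with over 40 N, if the wrist force passes 120 N, or if a joint passes its speed limit or range.

## Working session

There is one attempt and no reset: what is moved stays moved. The work goes in short steps, Python scripts to look and compute and a tool call to move; the robot and the scene stay as the last step left them, time stands still between calls to the robot, and variables do not carry over. Pictures are saved under pics/ and viewed, at most 10 in all, crops included, and the job is handed in when it is done.

Besides the shell and the picture viewer there is one more tool, called after "Call:" as name([rows], argument=value, ...), one row to a line, values as JSON. carry_out: Moves the arm, as the interface text tells. Its arguments: {"type":"object","properties":{"grip":{"type":"array"},"travel":{"type":"array"},"turn":{"type":"array"},"newtons":{"type":"number"}},"required":["grip","travel","turn"]}

```bash
mkdir -p pics; ls
cat > h.py <<'E'
import numpy as np, cv2
from scipy.spatial.transform import Rotation as R
from cell import *
def ray(c,px):
    K=np.array(c['intrinsics']);A=np.array(c['attitude'])
    A=A if A.shape==(3,3) else R.from_rotvec(A).as_matrix() if A.size==3 else R.from_quat(A).as_matrix()
    d=np.linalg.inv(K)@[px[0],px[1],1]; d=np.array([d[0],-d[1],-d[2]])
    return np.array(c['origin']),A@d
def at(c,px,z):
    o,d=ray(c,px); return o+d*(z-o[2])/d[2]
E
python3 - <<'E'
from h import *
print(observe(), pinch_z)
Z=dict(fixture=0,flange=.012,clamp_jaw=.015,knob_centre=.05,stone=.026,stone_grip=.061,stone_rest=0,oil_bottle=0,caliper=0,spanner=0,seat=.012)
for n in ['top','side']:
    c=read_camera(n); cv2.imwrite(f'pics/{n}0.png',c['img'][:,:,::-1])
    print(n,c['origin'],c['attitude'],c['intrinsics'], [k for k in c])
    for k,z in Z.items():
        for r in pinpoint(k,n)[:2]: print(k,np.round(r['p'],2),np.round(r['location']),np.round(at(c,r['location'],z),4))
E
```

```text
pics
{'clock': 0.0, 'joints': array([-1.25959781,  0.43521995,  0.02501167,  1.57408807, -0.01160345,
        1.13398947, -0.07510776]), 'joint_vel': array([ 1.15463545e-03, -2.98526371e-03, -6.23932681e-04, -4.71057503e-04,
        8.12699226e-05, -2.68644572e-04, -5.34792924e-05]), 'joint_efforts': array([-5.13853195e-05, -6.70453548e+01,  1.02470811e+00, -3.16221821e+01,
        1.55456853e-02,  1.19546711e-02, -2.43985461e-06]), 'tcp_pos': array([0.25117776, 0.57176454, 0.23053178]), 'orientation': array([-6.45506437e-01, -3.07438916e+00,  2.43564427e-03]), 'contact_force': array([-0.35239877, -0.19764579,  0.39684354]), 'torque': array([ 0.00511266,  0.04530816, -0.04106861]), 'grip_force': 0.0, 'finger_gap': 0.08551383324006655} 0.0187
top [ 0.27378887 -0.07880884  1.08300384] [ 0.15853983 -0.14766251 -1.55074803] [[389.52605567   0.         271.41893884]
 [  0.         389.52605567 210.10811423]
 [  0.           0.           1.        ]] ['img', 'intrinsics', 'origin', 'attitude']
fixture 0.84 [197. 194.] [0.5329 0.144  0.    ]
flange 0.87 [200. 193.] [0.5316 0.1343 0.012 ]
cl
[... 758 characters left out ...]
ure 0.65 [287. 172.] [0.5461 0.1329 0.    ]
fixture 0.42 [296. 240.] [ 0.5185 -0.1666  0.    ]
flange 0.73 [278. 168.] [0.5208 0.1414 0.012 ]
clamp_jaw 0.53 [282. 156.] [0.5412 0.2028 0.015 ]
knob_centre 0.66 [279. 140.] [0.5411 0.2456 0.05  ]
stone 0.76 [294. 252.] [ 0.4999 -0.2319  0.026 ]
stone_grip 0.72 [272. 210.] [ 0.4638 -0.1083  0.061 ]
stone_grip 0.62 [299. 241.] [ 0.5092 -0.2309  0.061 ]
stone_rest 0.76 [295. 261.] [ 0.5002 -0.2384  0.    ]
oil_bottle 0.91 [270. 207.] [ 0.4697 -0.0256  0.    ]
caliper 0.73 [239. 173.] [0.398  0.1486 0.    ]
caliper 0.32 [283. 170.] [0.5367 0.1463 0.    ]
spanner 0.76 [254. 282.] [ 0.3948 -0.2859  0.    ]
seat 0.56 [286. 168.] [0.5446 0.1383 0.012 ]
```

View pics/top0.png

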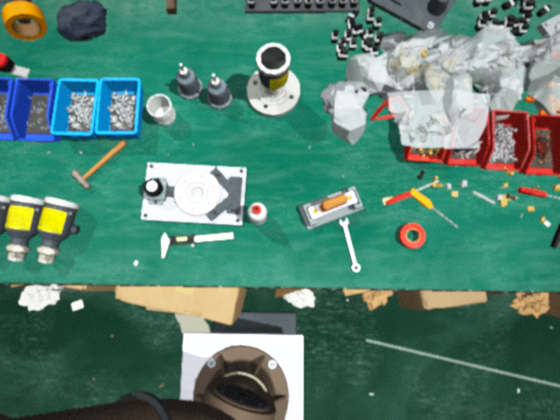

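View pics/side0.png

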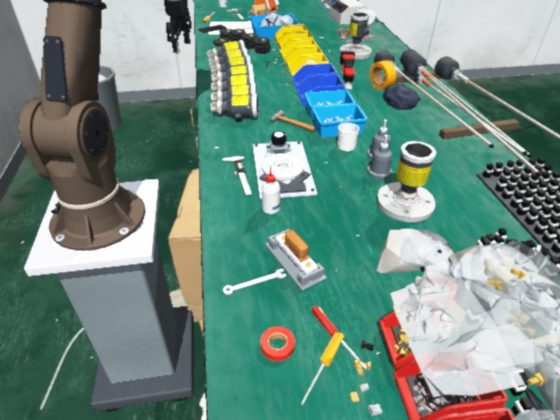

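Run:
```python
from h import *
c=read_camera('top')
for k,z in dict(fixture=.01,flange=.026,torque_knob=.064,stone=.05,stone_rest=.03,stone_grip=.05).items():
    for r in masks_of(k,'top')[:1]:
        m=r['mask'].astype(np.uint8); cs=max(cv2.findContours(m,0,1)[0],key=cv2.contourArea)
        P=np.array([at(c,p,z)[:2] for p in cs[:,0].astype(float)],np.float32)
        (x,y),s,a=cv2.minAreaRect(P*1000); print(k,round(r['p'],2),r['bbox'],np.round([x,y,*s,a],1))
```

```text
fixture 0.7 [143.7, 179.9, 21.2, 21.3] [546.4 269.1  57.2  51.6  46.5]
flange 0.59 [177.7, 169.8, 48.3, 46.8] [530.3 140.  127.3 125.2  28.7]
torque_knob 0.51 [142.2, 178.1, 17.8, 18.7] [534.4 250.9  51.   48.8   4. ]
stone 0.98 [310.9, 191.1, 41.7, 28.1] [ 495.7 -235.    36.5  133.5   22.8]
stone_rest 0.71 [298.7, 189.1, 61.0, 41.2] [ 491.3 -232.9   66.6  162.6   21.4]
stone_grip 0.85 [309.8, 191.9, 45.8, 27.1] [ 494.4 -234.    35.   131.3   22.9]
```

The top view shows the fixture around (195,193), with knob (152,188), flange (200,192), bottle (258,212), caliper (197,240), stone in its rest (335,203) and spanner (349,245). The side view agrees and shows the way to the knob clear.

```bash
cat >> h.py <<'E'
def go(x,y,z,yaw=None,s=None):
    """tool-frame travel (units) and turn (units) to a world TCP; yaw = angle of tool y in world"""
    s=s or observe(); M=R.from_rotvec(s['orientation']).as_matrix()
    d=M.T@(np.array([x,y,z])-s['tcp_pos']); cy=np.arctan2(M[1,1],M[0,1])
    print('TCP',np.round(s['tcp_pos'],4),'yaw',round(cy,4),'tilt',round(float(M[2,2]),4),'t',round(s['clock'],2))
    print('travel units',np.round(d/.2,4))
    if yaw is not None:
        t=(cy-yaw+np.pi/2)%np.pi-np.pi/2; print('turn units (mod 4)',round(t/(np.pi/4),4))
E
python3 - <<'E'
from h import *
c=read_camera('top')
P=np.array([at(c,p,.01)[:2] for p in [(147,163),(246,169),(244,224),(141,220)]]); print(P.round(3))
for a,b in [(1,0),(2,3)]:
    d=P[a-0]-P[b] if 0 else P[b]-P[a]; print('fix y-axis angle',np.arctan2(d[1],d[0])-np.pi/2)
go(.535,.250,.20)
E
```

```text
[[0.619 0.291]
 [0.605 0.005]
 [0.446 0.006]
 [0.453 0.295]]
fix y-axis angle -0.04944349769338818
fix y-axis angle -0.024945997141367693
TCP [0.2513 0.5722 0.2313] yaw 1.157 tilt -1.0 t 1.6
travel units [-1.9465 -0.9049  0.1566]
```

Call:
carry_out([
  [-0.162,-0.075,0.013],
  [-0.162,-0.075,0.013],
  [-0.162,-0.075,0.013],
  [-0.162,-0.075,0.013],
  [-0.162,-0.075,0.013],
  [-0.162,-0.075,0.013],
  [-0.162,-0.075,0.013],
  [-0.162,-0.075,0.013],
  [-0.162,-0.075,0.013],
  [-0.162,-0.075,0.013],
  [-0.162,-0.075,0.013],
  [-0.162,-0.075,0.013],
], grip=[1,1,1,1,1,1,1,1,1,1,1,1], turn=[0,0,0,0,0,0,0,0,0,0,0,0])

```text
clock: 2.8
tcp_pos: [0.5358, 0.25, 0.2002]
orientation: [0.645, 3.074, 0.0]
contact_force: [0.9, 1.4, -0.4]
finger_gap: 0.0856
grip_force: 0.0
```

Run:
```python
from h import *
c=read_camera('wrist'); cv2.imwrite('pics/w1.png',c['img'][:,:,::-1])
for k,z in dict(torque_knob=.064).items():
    for r in masks_of(k,'wrist')[:1]:
        m=r['mask'].astype(np.uint8); cs=max(cv2.findContours(m,0,1)[0],key=cv2.contourArea)
        P=np.array([at(c,p,z)[:2] for p in cs[:,0].astype(float)],np.float32)
        print(k,r['p'],r['bbox'],cv2.minEnclosingCircle(P*1000))
for k,z in dict(knob_centre=.05,flange=.012,seat=.012,fixture=0,clamp_jaw=.015).items():
    for r in pinpoint(k,'wrist')[:1]: print(k,r['p'],r['location'],at(c,r['location'],z).round(4))
print(observe()['joints'].round(3)); go(.535,.25,.04,-.037)
```

```text
torque_knob 0.74 [255.8, 169.4, 56.4, 54.1] ((533.7316284179688, 252.44125366210938), 25.495189666748047)
knob_centre 0.74 [29.0, 233.9] [0.4705 0.0116 0.05  ]
flange 0.62 [185.6, 228.6] [0.5332 0.1371 0.012 ]
seat 0.88 [180.3, 225.4] [0.5277 0.1336 0.012 ]
fixture 0.8 [186.7, 223.3] [0.5303 0.1362 0.    ]
clamp_jaw 0.95 [243.0, 207.4] [0.5361 0.2052 0.015 ]
[-0.631  0.405  0.138  1.709 -0.064  1.032  0.688]
TCP [0.534  0.2525 0.2002] yaw 1.1591 tilt -1.0 t 3.15
travel units [-0.01   -0.0101  0.8009]
turn units (mod 4) 1.5229
```

View pics/w1.png

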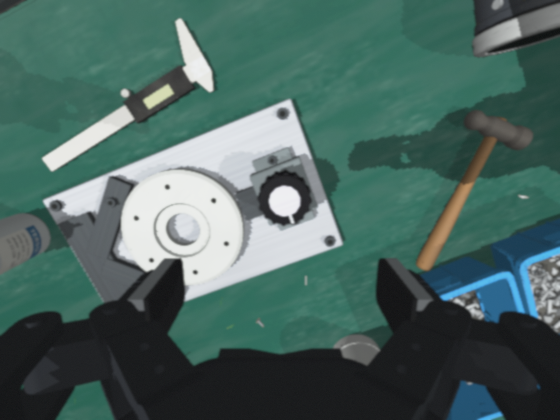

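Wrist view: knob at (285,200), between the fingers' line; flange (180,226), jaw (243,207), caliper (130,115), all in keeping with the top view. Pre-turn counter-clockwise and go down.

Call:
carry_out([
  [0.005,0.005,0.08],
  [0,0,0.08],
  [0,0,0.08],
  [0,0,0.08],
  [0,0,0.08],
  [0,0,0.08],
  [0,0,0.08],
  [0,0,0.08],
  [0,0,0.08],
  [0,0,0.08],
  [0,0,0.04],
], grip=[1,1,1,1,1,1,1,1,1,1,1], turn=[-0.16,-0.16,-0.16,-0.16,-0.16,-0.16,-0.16,-0.16,-0.16,-0.16,0])

```text
clock: 4.25
tcp_pos: [0.5332, 0.2532, 0.031]
orientation: [1.29, -2.863, -0.001]
contact_force: [0.1, 0.2, -0.5]
finger_gap: 0.0853
grip_force: 0.0
```

Call:
carry_out([
  [0,0,0],
  [0,0,0],
  [0,0,0],
  [0,0,0],
  [0,0,0],
  [0,0,0],
  [0,0,0],
  [0,0,0],
], grip=[0,0,0,0,0,0,0,0], turn=[0,0,0,0,0,0,0,0], newtons=60)

```text
clock: 5.05
tcp_pos: [0.536, 0.2521, 0.0338]
orientation: [-1.28, 2.865, -0.002]
contact_force: [1.6, -2.3, 5.6]
finger_gap: 0.0461
grip_force: 60.6
```

Run:
```python
from h import *
s=observe()
for k in ['joints','contact_force','torque','finger_gap','grip_force']: print(k,np.round(s[k],3))
go(.534,.252,.032,s=s)
```

```text
joints [-0.412  0.614 -0.171  1.838  0.155  0.7    1.741]
contact_force [ 1.599 -2.347  5.639]
torque [-0.642 -0.214 -0.016]
finger_gap 0.046
grip_force 60.56
TCP [0.536  0.2521 0.0338] yaw 2.4113 tilt -1.0 t 5.05
travel units [0.007  0.0072 0.009 ]
```

Call:
carry_out([
  [0,0,0],
  [0,0,0],
  [0,0,0],
  [0,0,0],
  [0,0,0],
  [0,0,0],
  [0,0,0],
  [0,0,0],
  [0,0,0],
  [0,0,0],
  [0,0,0],
  [0,0,0],
], grip=[0,0,0,0,0,0,0,0,0,0,0,0], turn=[0.16,0.16,0.16,0.16,0.16,0.16,0.16,0.16,0.16,0.16,0.16,0.16])

```text
clock: 6.25
tcp_pos: [0.5357, 0.2548, 0.0339]
orientation: [1.032, 2.965, 0.007]
contact_force: [1.9, 3.8, 1.3]
finger_gap: 0.0451
grip_force: 60.9
```

Run:
```python
from h import *
s=observe()
for k in ['joints','contact_force','torque','finger_gap','grip_force']: print(k,np.round(s[k],3))
go(.534,.252,.032,s=s)
```

```text
joints [-0.702  0.615  0.243  1.863 -0.224  0.685  0.573]
contact_force [1.89  3.807 1.332]
torque [ 0.758 -0.302  0.203]
finger_gap 0.045
grip_force 60.91
TCP [0.5357 0.2548 0.0339] yaw 0.9008 tilt -1.0 t 6.25
travel units [-0.002  -0.0165  0.0092]
```

Call:
carry_out([
  [0,0,0],
  [0,0,0],
  [0,0,0],
  [0,0,0],
  [0,0,0],
  [0,0,0],
  [0,0,0],
  [0,0,0],
], grip=[0,0,0,0,0,0,0,0], turn=[0.16,0.16,0.16,0.16,0.16,0.16,0.16,0.16])

```text
clock: 7.05
tcp_pos: [0.5376, 0.2557, 0.034]
orientation: [2.333, 2.102, 0.013]
contact_force: [8.5, 5.3, -4.5]
finger_gap: 0.0456
grip_force: 61.9
```

Run:
```python
from h import *
s=observe()
for k in ['joints','contact_force','torque','finger_gap']: print(k,np.round(s[k],3))
go(.534,.252,.032,s=s)
```

```text
joints [-0.888  0.659  0.523  1.878 -0.481  0.724 -0.193]
contact_force [ 8.512  5.336 -4.536]
torque [ 1.143 -1.674  0.292]
finger_gap 0.046
TCP [0.5376 0.2557 0.034 ] yaw -0.1039 tilt -1.0 t 7.05
travel units [-0.0201 -0.016   0.0097]
```

Call:
carry_out([
  [0,0,0],
  [0,0,0],
  [0,0,0],
  [0,0,0],
  [0,0,0],
  [0,0,0],
  [0,0,0],
], grip=[0,0,0,0,0,0,0], turn=[0.16,0.16,0.16,0.16,0.16,0.16,0.16])

```text
clock: 7.75
tcp_pos: [0.5391, 0.2548, 0.0341]
orientation: [-3.007, -0.908, -0.016]
contact_force: [13.7, 2.8, -8.5]
finger_gap: 0.0458
grip_force: 62.4
```

Run:
```python
from h import *
s=observe()
for k in ['joints','contact_force','torque','finger_gap']: print(k,np.round(s[k],3))
go(.534,.252,.032,s=s)
```

```text
joints [-1.032  0.73   0.764  1.889 -0.698  0.8   -0.872]
contact_force [13.695  2.784 -8.518]
torque [ 0.57  -2.732  0.3  ]
finger_gap 0.046
TCP [0.5391 0.2548 0.0341] yaw -0.9841 tilt -1.0 t 7.75
travel units [-0.0288 -0.0025  0.01  ]
```

Call:
carry_out([
  [0,0,0],
  [0,0,0],
  [0,0,0],
  [0,0,0],
  [0,0,0],
], grip=[1,1,1,1,1], turn=[0,0,0,0,0])

```text
clock: 8.25
tcp_pos: [0.5342, 0.2524, 0.0322]
orientation: [-3.005, -0.916, 0.0]
contact_force: [-0.4, 0.1, 1.0]
finger_gap: 0.0859
grip_force: 0.0
```

Call:
carry_out([
  [0,0,-0.08],
  [0,0,-0.1],
  [0,0,-0.1],
  [0,0,-0.1],
  [0,0,-0.1],
  [0,0,-0.1],
  [0,0,-0.1],
  [0,0,-0.1],
  [0,0,-0.1],
  [0,0,-0.1],
  [0,0,0],
  [0,0,0],
], grip=[1,1,1,1,1,1,1,1,1,1,1,1], turn=[0,-0.16,-0.16,-0.16,-0.16,-0.16,-0.16,-0.16,-0.16,-0.16,-0.16,-0.15])

```text
clock: 9.45
tcp_pos: [0.5349, 0.2518, 0.2302]
orientation: [1.736, 2.617, 0.003]
contact_force: [0.2, 0.1, 0.4]
finger_gap: 0.0853
grip_force: 0.0
```

Run:
```python
from h import *
c=read_camera('top')
def line(k,z):
    for r in masks_of(k,'top')[:1]:
        m=r['mask'].astype(np.uint8); cs=max(cv2.findContours(m,0,1)[0],key=cv2.contourArea)
        P=np.array([at(c,p,z)[:2] for p in cs[:,0].astype(float)],np.float32)
        (x,y),s,a=cv2.minAreaRect(P*1000); print(k,round(r['p'],2),np.round([x,y,*s,a],1))
line('flange',.026); line('torque_knob',.064)
for k,z in dict(seat=.012,fixture=0,clamp_jaw=.015,flange=.012).items():
    for r in pinpoint(k,'top')[:1]: print(k,r['p'],at(c,r['location'],z).round(4))
s=observe();print(s['joints'].round(2)); go(.50,-.235,.22,.387,s=s)
```

```text
flange 0.9 [528.  137.3 129.2 126.5   0.8]
torque_knob 0.78 [533.3 250.9  47.4  49.4   0.8]
seat 0.82 [0.5217 0.1386 0.012 ]
fixture 0.86 [0.5336 0.1392 0.    ]
clamp_jaw 0.69 [0.5348 0.2063 0.015 ]
flange 0.7 [0.533 0.136 0.012]
[-0.93  0.41  0.57  1.7  -0.24  1.1   0.1 ]
TCP [0.5343 0.2523 0.2282] yaw 0.3928 tilt -1.0 t 9.8
travel units [-2.1852 -1.0913  0.0417]
turn units (mod 4) 0.0074
```

Call:
carry_out([
  [-0.182,-0.091,0],
  [-0.182,-0.091,0],
  [-0.182,-0.091,0],
  [-0.182,-0.091,0],
  [-0.182,-0.091,0],
  [-0.182,-0.091,0],
  [-0.182,-0.091,0],
  [-0.182,-0.091,0],
  [-0.182,-0.091,0],
  [-0.182,-0.091,0],
  [-0.182,-0.091,0.04],
  [-0.182,-0.091,0],
], grip=[1,1,1,1,1,1,1,1,1,1,1,1], turn=[0,0,0,0,0,0,0,0,0,0,0,0])

```text
clock: 11.0
tcp_pos: [0.5003, -0.236, 0.2194]
orientation: [-1.743, -2.612, 0.0]
contact_force: [0.7, 0.0, 0.3]
finger_gap: 0.0855
grip_force: 0.0
```

Run:
```python
from h import *
c=read_camera('wrist'); cv2.imwrite('pics/w2.png',c['img'][:,:,::-1])
def line(k,z):
    for r in masks_of(k,'wrist')[:1]:
        m=r['mask'].astype(np.uint8); cs=max(cv2.findContours(m,0,1)[0],key=cv2.contourArea)
        P=np.array([at(c,p,z)[:2] for p in cs[:,0].astype(float)],np.float32)
        (x,y),s,a=cv2.minAreaRect(P*1000); print(k,round(r['p'],2),r['bbox'],np.round([x,y,*s,a],1))
line('stone_rest',.03);line('stone',.036);line('stone_grip',.07)
for k,z in dict(stone=.026,stone_grip=.061,stone_rest=0).items():
    for r in pinpoint(k,'wrist')[:1]: print(k,r['p'],r['location'],at(c,r['location'],z).round(4))
s=observe();print(s['joints'].round(2)); go(.50,-.235,.042,.387,s=s)
```

```text
stone_rest 0.95 [247.9, 104.9, 61.2, 155.3] [ 495.1 -237.7   66.   161.8   22. ]
stone 0.85 [258.3, 126.7, 36.5, 126.4] [ 497.2 -239.7   31.9  132.5   23.2]
stone_grip 0.68 [264.3, 125.9, 29.6, 126.9] [ 495.  -233.2   28.3  118.6   23.2]
stone 0.56 [278.9, 189.7] [ 0.4983 -0.2391  0.026 ]
stone_grip 0.8 [280.0, 199.4] [ 0.5004 -0.2411  0.061 ]
[-0.17  0.37  0.7   1.81 -0.27  1.06  1.02]
TCP [ 0.5013 -0.2334  0.22  ] yaw 0.3965 tilt -1.0 t 11.35
travel units [-0.0057 -0.0094  0.8898]
turn units (mod 4) 0.0121
```

View pics/w2.png

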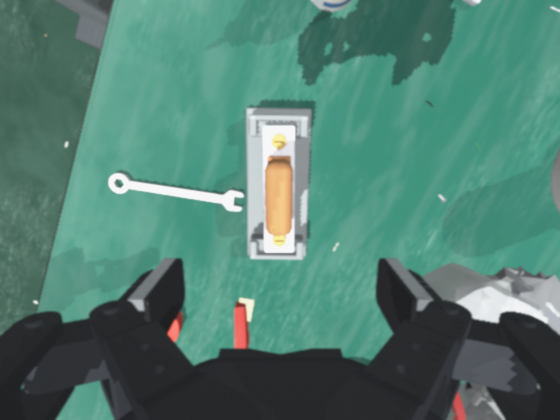

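Wrist view: stone in its rest at (279,190), grip (280,199), long axis in line with the tool's x; the spanner's jaw end at (235,200) lies well below finger height.

Call:
carry_out([
  [-0.023,-0.02,0.12],
  [0,0,0.15],
  [0,0,0.15],
  [0,0,0.15],
  [0,0,0.15],
  [0,0,0.1],
  [0,0,0.063],
  [0,0,0],
], grip=[1,1,1,1,1,1,1,1], turn=[0,0,0,0,0,0,0,0])

```text
clock: 12.15
tcp_pos: [0.4986, -0.2392, 0.0423]
orientation: [-1.739, -2.613, 0.0]
contact_force: [-0.5, 0.7, -0.6]
finger_gap: 0.0854
grip_force: 0.0
```

Call:
carry_out([
  [0,0,0],
  [0,0,0],
  [0,0,0],
  [0,0,0],
  [0,0,0],
  [0,0,0],
  [0,0,0],
  [0,0,0],
  [0,0,0],
], grip=[0,0,0,0,0,0,0,0,0], turn=[0,0,0,0,0,0,0,0,0], newtons=80)

```text
clock: 13.05
tcp_pos: [0.4996, -0.2407, 0.0444]
orientation: [1.742, 2.613, 0.001]
contact_force: [-1.8, 1.1, 7.4]
finger_gap: 0.0248
grip_force: 78.4
```

Run:
```python
from h import *
s=observe()
for k in ['joints','contact_force','torque','finger_gap']: print(k,np.round(s[k],3))
go(.499,-.2405,.043,s=s)
```

```text
joints [-0.031  0.6    0.548  1.97  -0.476  0.7    1.206]
contact_force [-1.769  1.07   7.373]
torque [0.247 0.261 0.004]
finger_gap 0.025
TCP [ 0.4996 -0.2407  0.0444] yaw 0.3951 tilt -1.0 t 13.05
travel units [ 0.002  -0.0022  0.0069]
```

Call:
carry_out([
  [0,0,-0.04],
  [0,0,-0.08],
  [0,0,-0.1],
  [0,0,-0.13],
  [0,0,-0.15],
  [0,0,-0.15],
  [0,0,-0.15],
  [0,0,-0.1],
  [0,0,0],
], grip=[0,0,0,0,0,0,0,0,0], turn=[0,0,0,0,0.137,0.137,0.137,0.137,0])

```text
clock: 13.95
tcp_pos: [0.5, -0.2413, 0.2261]
orientation: [2.26, 2.177, 0.003]
contact_force: [-0.0, 0.1, -3.6]
finger_gap: 0.0252
grip_force: 79.1
```

Run:
```python
from h import *
s=observe()
for k in ['joints','contact_force','torque','finger_gap']: print(k,np.round(s[k],3))
go(.482,.140,.22,-.037,s=s)
```

```text
joints [-0.253  0.4    0.842  1.803 -0.336  1.084  0.671]
contact_force [-0.011  0.052 -3.575]
torque [-0.027  0.033  0.032]
finger_gap 0.025
TCP [ 0.5    -0.2413  0.2261] yaw -0.0376 tilt -1.0 t 13.95
travel units [ 1.902  -0.1616  0.028 ]
turn units (mod 4) -0.0007
```

Call:
carry_out([
  [0.13,-0.013,0],
  [0.17,-0.013,0],
  [0.17,-0.013,0],
  [0.17,-0.014,0],
  [0.17,-0.014,0],
  [0.17,-0.014,0],
  [0.17,-0.014,0],
  [0.17,-0.014,0],
  [0.17,-0.014,0],
  [0.17,-0.014,0],
  [0.17,-0.014,0],
  [0.07,-0.011,0],
], grip=[0,0,0,0,0,0,0,0,0,0,0,0], turn=[0,0,0,0,0,0,0,0,0,0,0,0])

```text
clock: 15.15
tcp_pos: [0.4787, 0.1439, 0.2223]
orientation: [-2.251, -2.189, 0.002]
contact_force: [0.1, -0.3, -2.5]
finger_gap: 0.0253
grip_force: 78.9
```

Run:
```python
from h import *
c=read_camera('wrist'); cv2.imwrite('pics/w3.png',c['img'][:,:,::-1])
for k,z in dict(flange=.012,seat=.012,fixture=0,clamp_jaw=.015,knob_centre=.05).items():
    for r in pinpoint(k,'wrist')[:1]: print(k,r['p'],r['location'],at(c,r['location'],z).round(4))
s=observe();print(s['joints'].round(2),s['contact_force']); go(.482,.140,.065,-.037,s=s)
```

```text
flange 0.81 [329.4, 191.5] [0.5325 0.1342 0.012 ]
seat 0.7 [328.0, 190.5] [0.5309 0.1354 0.012 ]
fixture 0.98 [327.8, 186.8] [0.5324 0.1373 0.    ]
clamp_jaw 0.6 [333.6, 134.4] [0.5357 0.1968 0.015 ]
knob_centre 0.63 [342.5, 72.5] [0.5373 0.2528 0.05  ]
[-1.02  0.28  0.8   1.93 -0.24  1.03 -0.15] [ 0.15079103 -0.05609504 -2.03062265]
TCP [0.48   0.1386 0.2233] yaw -0.0367 tilt -1.0 t 15.45
travel units [0.0077 0.0103 0.7915]
turn units (mod 4) 0.0004
```

View pics/w3.png

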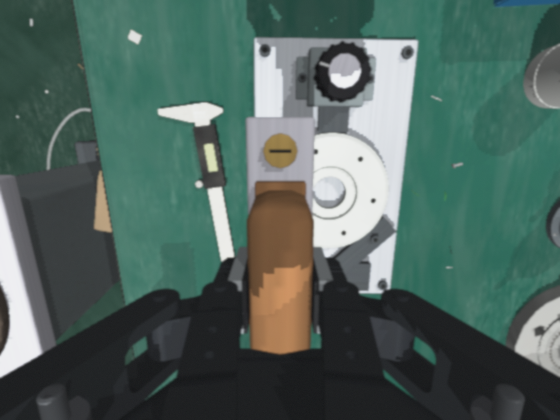

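Wrist view: stone held with its long side across the stroke, flange centre at about (329,191), jaw against it at (333,125), knob (343,72); the stone is just short of the near half. Going down.

Call:
carry_out([
  [0,0.02,0.1],
  [0,0,0.15],
  [0,0,0.15],
  [0,0,0.15],
  [0,0,0.15],
  [0,0,0.09],
  [0,0,0],
], grip=[0,0,0,0,0,0,0], turn=[0,0,0,0,0,0,0])

```text
clock: 16.15
tcp_pos: [0.4827, 0.1383, 0.0637]
orientation: [-2.262, -2.179, 0.006]
contact_force: [-0.1, -0.6, -3.1]
finger_gap: 0.0249
grip_force: 79.0
```

Call:
carry_out([
  [0,0,0.02],
  [0,0,0.01],
  [0,0,0.01],
  [0,0,0],
], grip=[0,0,0,0], turn=[0,0,0,0])

```text
clock: 16.55
tcp_pos: [0.4844, 0.1404, 0.058]
orientation: [2.26, 2.182, 0.002]
contact_force: [-0.8, 1.2, -2.3]
finger_gap: 0.0249
grip_force: 79.0
```

Call:
carry_out([
  [0,0,0.005],
  [0,0,0.005],
  [0,0,0],
], grip=[0,0,0], turn=[0,0,0])

```text
clock: 16.85
tcp_pos: [0.484, 0.1403, 0.0555]
orientation: [-2.26, -2.182, -0.0]
contact_force: [1.3, -0.5, -2.4]
finger_gap: 0.0253
grip_force: 79.0
```

Call:
carry_out([
  [0,0,0.005],
  [0,0,0],
], grip=[0,0], turn=[0,0])

```text
clock: 17.05
tcp_pos: [0.4841, 0.1402, 0.0545]
orientation: [-2.26, -2.182, -0.0]
contact_force: [-1.0, 0.7, 0.4]
finger_gap: 0.0249
grip_force: 79.3
```

Call:
carry_out([
  [0,0,0.005],
  [0,0,0],
], grip=[0,0], turn=[0,0])

```text
clock: 17.25
tcp_pos: [0.4842, 0.1402, 0.0538]
orientation: [-2.26, -2.182, -0.001]
contact_force: [-2.7, 0.0, 5.5]
finger_gap: 0.0251
grip_force: 80.2
```

Call:
carry_out([
  [0,0,0.005],
  [0,0,0],
], grip=[0,0], turn=[0,0])

```text
clock: 17.45
tcp_pos: [0.4842, 0.1403, 0.053]
orientation: [-2.26, -2.181, -0.001]
contact_force: [-3.9, 0.5, 10.4]
finger_gap: 0.0247
grip_force: 80.9
```

Call:
carry_out([
  [0,0,-0.003],
  [0,0,0],
  [0,0,0],
], grip=[0,0,0], turn=[0,0,0])

```text
clock: 17.75
tcp_pos: [0.4841, 0.1403, 0.0535]
orientation: [-2.26, -2.182, -0.001]
contact_force: [-1.6, 0.2, 7.2]
finger_gap: 0.0253
grip_force: 80.8
```

Call:
carry_out([
  [0,0.01,0],
  [0,0.015,0],
  [0,0.015,0],
], grip=[0,0,0], turn=[0,0,0])

```text
clock: 18.05
tcp_pos: [0.4901, 0.14, 0.0531]
orientation: [-2.258, -2.18, 0.004]
contact_force: [-7.7, 0.4, 10.4]
finger_gap: 0.0249
grip_force: 81.0
```

Call:
carry_out([
  [0,0.02,0],
  [0,0.02,0],
  [0,0.02,0],
  [0,0.02,0],
], grip=[0,0,0,0], turn=[0,0,0,0])

```text
clock: 18.45
tcp_pos: [0.5061, 0.1395, 0.0531]
orientation: [-2.258, -2.18, 0.003]
contact_force: [-7.2, -0.7, 10.7]
finger_gap: 0.0253
grip_force: 81.1
```

Call:
carry_out([
  [0,0.02,-0.003],
  [0,0.02,0],
  [0,0.02,0],
  [0,0.02,0],
], grip=[0,0,0,0], turn=[0,0,0,0])

```text
clock: 18.85
tcp_pos: [0.5228, 0.1389, 0.0537]
orientation: [-2.259, -2.18, 0.002]
contact_force: [-6.0, -0.9, 8.0]
finger_gap: 0.0251
grip_force: 80.7
```

Call:
carry_out([
  [0,0.02,0],
  [0,0.02,0],
  [0,0.02,0],
  [0,0.02,0],
], grip=[0,0,0,0], turn=[0,0,0,0])

```text
clock: 19.25
tcp_pos: [0.5388, 0.1383, 0.0537]
orientation: [-2.258, -2.181, 0.002]
contact_force: [-5.3, 0.8, 5.9]
finger_gap: 0.025
grip_force: 80.5
```

Call:
carry_out([
  [0,0.02,0],
  [0,0.02,0],
  [0,0.02,0],
  [0,0.02,0],
], grip=[0,0,0,0], turn=[0,0,0,0])

```text
clock: 19.65
tcp_pos: [0.5549, 0.1377, 0.0537]
orientation: [-2.259, -2.181, 0.002]
contact_force: [-5.0, 0.3, 6.5]
finger_gap: 0.0253
grip_force: 80.4
```

Call:
carry_out([
  [0,0.02,0],
  [0,0.02,0],
  [0,0.02,0],
  [0,0.02,0],
  [0,0.02,0],
  [0,0.01,0],
  [0,0,0],
], grip=[0,0,0,0,0,0,0], turn=[0,0,0,0,0,0,0])

```text
clock: 20.35
tcp_pos: [0.5775, 0.1369, 0.0537]
orientation: [-2.26, -2.181, 0.001]
contact_force: [-3.8, 0.1, 4.8]
finger_gap: 0.0251
grip_force: 80.2
```

Call:
carry_out([
  [0,-0.01,0],
  [0,-0.02,0],
  [0,-0.02,0],
  [0,-0.02,0],
], grip=[0,0,0,0], turn=[0,0,0,0])

```text
clock: 20.75
tcp_pos: [0.5643, 0.1373, 0.054]
orientation: [2.26, 2.181, 0.002]
contact_force: [3.5, 0.3, 3.1]
finger_gap: 0.0249
grip_force: 79.9
```

Call:
carry_out([
  [0,-0.02,0],
  [0,-0.02,0],
  [0,-0.02,0],
], grip=[0,0,0], turn=[0,0,0])

```text
clock: 21.05
tcp_pos: [0.5521, 0.1379, 0.054]
orientation: [2.26, 2.182, 0.001]
contact_force: [3.8, -0.1, 3.2]
finger_gap: 0.0255
grip_force: 80.1
```

Call:
carry_out([
  [0,-0.01,0.004],
  [0,-0.015,0],
  [0,-0.015,0],
], grip=[0,0,0], turn=[0,0,0])

```text
clock: 21.35
tcp_pos: [0.5454, 0.1381, 0.0536]
orientation: [2.259, 2.18, 0.004]
contact_force: [5.9, -0.7, 7.9]
finger_gap: 0.0248
grip_force: 80.6
```

Call:
carry_out([
  [0,-0.02,0],
  [0,-0.02,0],
  [0,-0.02,0],
  [0,-0.02,0],
], grip=[0,0,0,0], turn=[0,0,0,0])

```text
clock: 21.75
tcp_pos: [0.5294, 0.1387, 0.0536]
orientation: [2.259, 2.18, 0.004]
contact_force: [5.5, -0.2, 6.9]
finger_gap: 0.0248
grip_force: 80.5
```

Call:
carry_out([
  [0,-0.02,0],
  [0,-0.02,0],
  [0,-0.02,0],
  [0,-0.02,0],
], grip=[0,0,0,0], turn=[0,0,0,0])

```text
clock: 22.15
tcp_pos: [0.5135, 0.1393, 0.0536]
orientation: [2.259, 2.18, 0.004]
contact_force: [5.4, -0.3, 7.2]
finger_gap: 0.025
grip_force: 80.5
```

Force is about 10 N; finish to the near rim, then pause pressed and lift.

Call:
carry_out([
  [0,-0.02,0],
  [0,-0.02,0],
  [0,-0.02,0],
  [0,-0.02,0],
  [0,-0.02,0],
  [0,-0.02,0],
  [0,-0.02,0],
  [0,-0.01,0],
  [0,0,0],
  [0,0,0],
], grip=[0,0,0,0,0,0,0,0,0,0], turn=[0,0,0,0,0,0,0,0,0,0])

```text
clock: 23.15
tcp_pos: [0.4828, 0.1403, 0.0534]
orientation: [2.26, 2.181, 0.002]
contact_force: [2.9, 0.4, 7.3]
finger_gap: 0.025
grip_force: 80.4
```

Call:
carry_out([
  [0,0,-0.03],
  [0,0,-0.1],
  [0,0,-0.15],
  [0,0,-0.15],
  [0,0,-0.15],
  [0,0,-0.15],
  [0,0,-0.12],
  [0,0,0],
], grip=[0,0,0,0,0,0,0,0], turn=[0,0,0,0,0,0,0,0])

```text
clock: 23.95
tcp_pos: [0.4818, 0.1403, 0.2247]
orientation: [-2.259, -2.182, -0.003]
contact_force: [-0.1, 0.1, -4.2]
finger_gap: 0.0256
grip_force: 79.4
```

Run:
```python
from h import *
s=observe()
for k in ['joints','contact_force','torque','finger_gap']: print(k,np.round(s[k],3))
go(.4995,-.2405,.223,.393,s=s)
c=read_camera('top')
for k,z in dict(flange=.012,clamp_jaw=.015,stone_rest=0).items():
    for r in pinpoint(k,'top')[:1]: print(k,r['p'],r['location'],at(c,r['location'],z).round(4))
```

```text
joints [-1.025  0.287  0.811  1.923 -0.243  1.03  -0.143]
contact_force [-0.081  0.102 -4.171]
torque [-0.049 -0.013  0.038]
finger_gap 0.026
TCP [0.4818 0.1403 0.2247] yaw -0.035 tilt -1.0 t 23.95
travel units [-1.9     0.1548  0.0058]
turn units (mod 4) -0.5449
flange 0.69 [198.8, 194.0] [0.5292 0.1364 0.012 ]
stone_rest 0.61 [332.0, 206.0] [ 0.5024 -0.2413  0.    ]
```

Call:
carry_out([
  [-0.13,0.013,0],
  [-0.17,0.013,0],
  [-0.17,0.013,0],
  [-0.17,0.013,0],
  [-0.17,0.013,0],
  [-0.17,0.013,0],
  [-0.17,0.013,0],
  [-0.17,0.013,0],
  [-0.17,0.013,0],
  [-0.17,0.013,0],
  [-0.17,0.013,0],
  [-0.07,0.012,0],
], grip=[0,0,0,0,0,0,0,0,0,0,0,0], turn=[0,0,0,0,0,0,0,0,0,0,0,0])

```text
clock: 25.35
tcp_pos: [0.4978, -0.2441, 0.2215]
orientation: [-2.264, -2.176, 0.004]
contact_force: [-0.6, 0.0, -3.3]
finger_gap: 0.0248
grip_force: 79.4
```

Call:
carry_out([
  [0,0,0.1],
  [0,0,0.15],
  [0,0,0.1],
  [0,0,0.1],
  [0,0,0.1],
  [0,0,0],
], grip=[0,0,0,0,0,0], turn=[-0.137,-0.137,-0.137,-0.137,0,0])

```text
clock: 25.95
tcp_pos: [0.4968, -0.2393, 0.1093]
orientation: [-1.739, -2.608, 0.003]
contact_force: [-0.5, 0.4, -2.8]
finger_gap: 0.0248
grip_force: 79.0
```

Run:
```python
from h import *
c=read_camera('wrist'); cv2.imwrite('pics/w4.png',c['img'][:,:,::-1])
for i in range(4):
    go(.4995,-.2405,.0435,.393); read_camera('side')
cv2.imwrite('pics/s4.png',cv2.resize(read_camera('side')['img'][180:320,200:400,::-1],(800,560)))
```

```text
TCP [ 0.4978 -0.24    0.1109] yaw 0.394 tilt -1.0 t 26.0
travel units [-0.0069  0.0084  0.3372]
turn units (mod 4) 0.0013
TCP [ 0.4987 -0.2405  0.1122] yaw 0.394 tilt -1.0 t 26.05
travel units [-0.002   0.0046  0.3433]
turn units (mod 4) 0.0013
TCP [ 0.4994 -0.2408  0.1129] yaw 0.3943 tilt -1.0 t 26.1
travel units [0.001  0.0015 0.3472]
turn units (mod 4) 0.0017
TCP [ 0.4998 -0.2409  0.1134] yaw 0.3945 tilt -1.0 t 26.15
travel units [ 0.0026 -0.0006  0.3495]
turn units (mod 4) 0.002
```

View pics/w4.png

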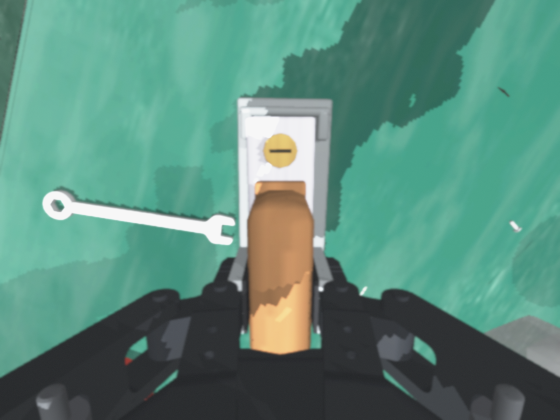

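View pics/s4.png

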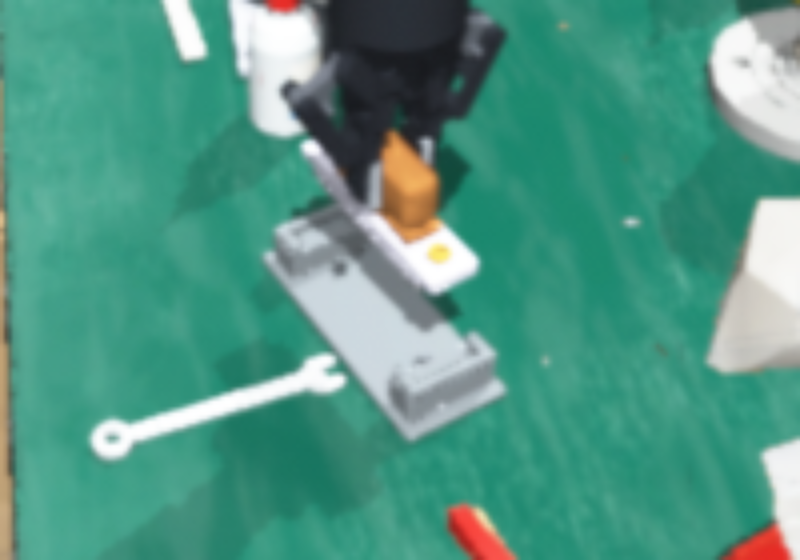

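The wrist view shows the bar (280,150) lined up with the rest (238–330) below it; the side crop agrees, and the spanner is undisturbed. Lowering.

Call:
carry_out([
  [0,0,0.08],
  [0,0,0.08],
  [0,0,0.07],
  [0,0,0.05],
  [0,0,0.04],
  [0,0,0.02],
  [0,0,0],
], grip=[0,0,0,0,0,0,0], turn=[0,0,0,0,0,0,0])

```text
clock: 26.95
tcp_pos: [0.4996, -0.2408, 0.0449]
orientation: [-1.743, -2.614, -0.0]
contact_force: [0.5, -0.5, -2.8]
finger_gap: 0.0249
grip_force: 79.2
```

Call:
carry_out([
  [0,0,0.006],
  [0,0,0],
  [0,0,0],
], grip=[0,0,0], turn=[0,0,0])

```text
clock: 27.25
tcp_pos: [0.4999, -0.2409, 0.0444]
orientation: [1.742, 2.613, 0.001]
contact_force: [-2.2, 1.0, 6.0]
finger_gap: 0.0248
grip_force: 80.2
```

Seated; release and lift.

Call:
carry_out([
  [0,0,0],
  [0,0,0],
  [0,0,0],
  [0,0,0],
  [0,0,0],
  [0,0,0],
], grip=[0.6,1,1,1,1,1], turn=[0,0,0,0,0,0])

```text
clock: 27.85
tcp_pos: [0.4997, -0.2406, 0.0437]
orientation: [1.742, 2.614, 0.0]
contact_force: [-0.3, -0.9, -0.3]
finger_gap: 0.0854
grip_force: 0.0
```

Call:
carry_out([
  [0,0,-0.06],
  [0,0,-0.1],
  [0,0,-0.15],
  [0,0,-0.15],
  [0,0,-0.15],
  [0,0,-0.15],
  [0,0,-0.1],
  [0,0,0],
], grip=[1,1,1,1,1,1,1,1], turn=[0,0,0,0,0,0,0,0])

```text
clock: 28.65
tcp_pos: [0.5008, -0.2417, 0.2193]
orientation: [1.74, 2.61, 0.003]
contact_force: [0.9, -0.4, -0.9]
finger_gap: 0.0855
grip_force: 0.0
```

Run:
```python
from h import *
print(observe()['contact_force'],observe()['finger_gap'])
c=read_camera('wrist'); a=c['img']; b=read_camera('side')['img']
cv2.imwrite('pics/end.png',cv2.resize(np.hstack([a[60:300,120:400],b[110:350,180:460]])[:,:,::-1],(800,343)))
```

```text
[ 0.85622906 -0.38694799 -0.91608567] 0.0854567827377636
```

View pics/end.png

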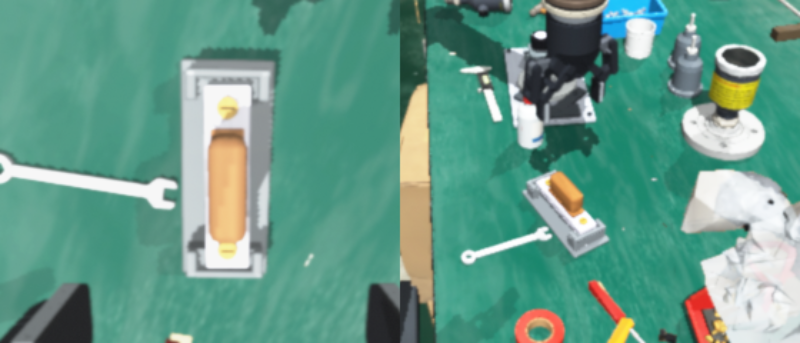

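The stone lies level in its rest (228,180 in the left half), released; the spanner, bottle and caliper stand where they were.

```bash
python3 -c "from cell import *; print(close_job())"
```

```text
the job is handed in; nothing more can be done
None
```

The job is handed in, though the hand-in returned no verdict: the flange is clamped with the knob slipping, the face was stoned out and back at roughly 6–13 N, and the stone is back level in its rest with the bottle, caliper and spanner undisturbed.

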